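# Let the pit stand down one notch

### The arm

A 6-joint arm with a two-finger parallel gripper is mounted at the origin on the work surface. World frame = base frame: x ahead of the robot, y to its left, z up, the work surface at z = 0. Lengths are in m, angles in rad, forces in N, time in s.
With the tool pointing down it reaches from about 0.35 to 0.85 m from the base axis. Payload 8.1 kg.
Tool frame: the origin (TCP) lies at the very end of the fingers, on their centre line; the grasp point (between the pads) lies 19 mm behind it (grasp_offset is the distance from the TCP to the grasp point, in m); z points along the fingers, y is the direction in which the jaws open and shut (so a half turn about z gives the same grasp; the last joint's range is limited). The gripper opens to 93 mm and grips with 3 to 60 N. Pads are 15 mm wide; open, the fingers measure 128 mm over their backs; the gripper's body (75 mm by 188 mm) begins 65 mm behind the grasp point.
Start: joints at [-1.274, 0.13, 1.488, -0, 1.523, -0.085], TCP at [0.224, -0.557, 0.219] pointing down, gripper open.
Joint ranges: [-2.96, 2.96], [-0.89, 2.26], [0.02, 2.5], [-1.34, 4.48], [0, 2.73], [-2.66, 2.66]. Speed limits (rad/s): [2.39, 2.39, 2.79, 3.14, 3.14, 3.14].

### API

Orientations are given as a rotation vector (axis times angle).
In Python, from plant import read_state, read_camera, close_job, search_frame, masks_of, grasp_offset gives the robot as it stands.
- The arm moves only by the tool drive_tool, never from a script. Its argument "plan" is a list of rows, each an object with "claw": the closure, from 0 (fully open) to 1 (shut); "linear": the shift along the tool's x, y, z in cm, a list of three; "angular": the turn, a rotation vector about the tool's x, y, z in degrees, a list of three. In form: [{"claw": claw, "linear": [tx, ty, tz], "angular": [ax, ay, az]}, ...]. A call has 1 to 12 rows; each row shifts and turns the commanded pose from where the row before left it, along the tool's axes as they then stand; what a row does not reach is not made up. A row lasts 1/8 s, in which the tool goes at most 62.5 mm and 10.7 degrees, less where a joint would pass 70% of its speed; a pose out of reach is approached as far as the arm can. A call is refused whole if a number of a shift passes 6.25 or a number of a turn 10.7, either way. A call with a gripper value outside its range is refused whole. The fingers move at their own pace and stop on an object; "newtons" is the grip in N (left out, the last holds). Time passes only in rows, so rows that do not move let the fingers close. It gives the time, the measured TCP pose, the force and the opening at its end, in the units of the state.
- read_state(): the state, without advancing time (a new reading comes with each control period).
- read_camera(name): name is "scene" or "side" or "wrist"; returns a dict with "pixels" (384x512x3 uint8, red, green, blue), "K" (3x3 intrinsics, pixels), "xyz" and "attitude" of the camera in the world. Camera axes: x right, y up, looking along -z (the intrinsics and any distortion apply to the point x, -y, -z); pixel columns grow to the right and rows downward; lengths in m; the calibration is good to about 2 mm. A picture is of the moment at which its call begins. There is no depth.
- close_job(): hands the job in, once; it reports no verdict.
Trained networks look in a picture, given as the dict that the camera call returned (one of the last four; its "shot" number tells which), for a name from the list of things; names that differ only in an ending like _2 or _b are one class to them, and where a whole thing is asked for, a point or a joint stands for the part that bears it (a point fixed in the world has none). Each returns a list of dicts, best first, with "p" (0 to 1); they miss things now and then, are a little off and sometimes report something else, mostly with a low value. They report only what shows in the picture. A call takes as long as a camera call.
- search_frame(picture, label): "at" ([x, y, z] in m, in world coordinates, good to about 4 mm: the middle of the surface that is visible of it).
- masks_of(picture, label): "mask" (384x512 bool, what is visible of it).
The state is a dict: "t": time; "q": joint angles; "dq": joint speeds; "joint_torque": joint torques, N m; "tool_pos": TCP position; "orientation": TCP orientation; "force": force on the tool from outside, world axes, zero at the start; "wrist_torque": the same for the moment, N m; "opening": finger opening in m.
Only numpy, scipy, OpenCV 4.12 (cv2) and the standard library are available. Lean on these libraries where they do the work, as an engineer would, in place of code of your own. Each camera call takes 0.05 s, during which the arm holds its last target.

### The job

The race car on the pit stand sits one notch too high. With a fingertip, lift the yellow pawl off the ratchet wheel and tip it over until it stays back by itself on its rest, then push the wheel's red-tipped spoke away from the robot to turn the wheel backward by one notch, and finally tip the pawl forward again so that it drops fully into the wheel and locks it. Nothing needs to be picked up: do not press on the car, and leave the things around the stand where they are.

Things in the scene. Friction and masses are not known exactly. Their poses are not given: they have to be found in the camera images.
- stand: Fixed pit stand, plate 260 x 445 x 12 mm. Origin on the table under the ratchet wheel, not the plate's middle. x: away from the robot, in the wheel's plane; y: left along the axle; z up. Offsets below are mm in this frame. Right to left: car on its deck y -335 to -165 (top z 157), rack and bracket to -130 (z 150), free space over the shaft, pawl pin -60 to -6, wheel and pawl +-6, spokes 66 to 84.
- wheel_centre (a point): Point on the level axle in the plane of the spokes, at (0, 75, 100). Blue toothed wheel: 104 mm across, 12 mm thick, at y 0. A bracket at y 27 to 39 carries the axle, up to z 116; to the right of the wheel runs only a 12 mm shaft at z 100.
- wheel (a joint): Turn of wheel with spokes, rad. Start 0 +-0.06; grows as its top moves away from the robot (+x): backward, lowering the car. One notch = 0.628 (10 teeth); next notch at 0.628. Friction (about 2 N at the knob) holds it where it is left. With the pawl down it is blocked backward beyond 0.13 past a notch (forward it clicks on); the pawl drops fully in only within 0.13 of a notch.
- pawl (a joint): Swing of the pawl, rad: 0 fully down in the wheel (start), about 0.1 sitting on a tooth, above 0.2 clear of the teeth, 0.9 back on its rest. Loose on its pivot, about 90 g, gravity only: balanced at about 0.4; past 0.5 it falls back and stays on its rest, below 0.3 it falls onto the wheel.
- pawl_pin (a point): Mid-point, on the centre line, of the yellow finger pin: level, along y, 10 mm thick, 55 mm long, right (-y) of the pawl's upper end, 15 mm button at its tip. Pawl 0: at (45, -36, 146); upright: (85, -36, 154); on its rest: (131, -36, 142). Push it from the robot side to +x to lift the pawl, from the far side to -x to tip it forward. Beside it (y -36) fingertips down to z 120 touch nothing else.
- pawl_pivot (a point): Pivot of the pawl, at (85, 0, 54), axis along y; the pin circles it at 100 mm. The yellow pawl leans from here up towards the robot onto the wheel. Its rest is a grey post at x 118 to 130, y -8 to 8, up to z 102.
- spoke_knob (a point): Centre of the red ball, 18 mm across, on the one nearly upright spoke, 80 mm from the axle. At wheel 0 the spoke leans 18 degrees to the robot side, knob at (-25, 75, 176); one notch back it leans 18 degrees away, knob at (25, 75, 176). Five 10 mm spokes, 72 degrees apart, the others with black balls. Push this knob from the robot side to +x.
- car_deck: Deck with the red model car clamped on it, 310 mm long, 160 mm wide, on the right of the stand. Its origin coincides with the stand's at wheel 0 and sinks 7.5 mm for a notch back. Not to be pressed.
- drink_can: Bystander: green drinks can, 66 mm across, 122 mm tall; origin at the centre of its underside.
- water_bottle: Bystander: clear bottle with blue cap, 64 mm across, 190 mm tall; origin at the centre of its underside.
- spare_tyre: Bystander: black spare tyre with white rim lying flat, 62 mm across, 26 mm high; origin at the centre of its underside.
- hex_driver: Bystander: screwdriver with orange handle lying flat, 190 mm long; origin at the centre of its underside at mid-length.
- parts_tray: Bystander: blue open parts tray, 90 x 130 mm, 28 mm high; origin at the centre of its underside.
- glue_bottle: Bystander: small white glue bottle with red cap, 30 mm across, 75 mm tall; origin at the centre of its underside.

How it is judged:
On the way, in this order (a step that is already met when the one before it is completed fails the run):
1. the pawl is lifted clear of the wheel while the wheel is still at its first notch (value of joint pawl above 0.4 rad and value of joint wheel between -0.2 and 0.2 rad), for 0.1 s.
2. the wheel is pushed back more than half a notch with the pawl off the teeth (value of joint pawl above 0.2 rad and value of joint wheel above 0.33 rad), for 0.1 s.
At the end, for the whole second after the job is handed in: The wheel is one notch back (0.628 rad, within 0.18), at rest, and the pawl is fully down in the wheel (below 0.05 rad) (value of joint wheel between 0.448 and 0.808 rad and value of joint pawl below 0.05 rad and velocity of joint wheel between -0.05 and 0.05 rad/s); the robot touches nothing.
It fails at once if a thing standing around the stand is shifted or carried more than 20 mm (distance of any of drink_can, water_bottle, spare_tyre, hex_driver, parts_tray, glue_bottle from where it was at the start of the episode above 0.02 m).
It fails at once if the robot presses on the car or its deck (more than 3 N) (contact force between any of the arm, the fingers and car_deck above 3 N).
It also fails if it takes over 51 s, if anything falls off the work surface, if the arm or the gripper's body presses on something with over 40 N, if the wrist force passes 120 N, or if a joint passes its speed limit or range.

## Working session

There is one attempt and no reset: what is moved stays moved. The work goes in short steps, Python scripts to look and compute and a tool call to move; the robot and the scene stay as the last step left them, time stands still between calls to the robot, and variables do not carry over. Pictures are saved under pics/ and viewed, and the job is handed in when it is done.

Besides the shell and the picture viewer there is one more tool, called after "Request:" in YAML: its name, and indented under it one key for each argument. drive_tool: Moves the arm, as the interface text tells. Its arguments: {"type":"object","properties":{"plan":{"type":"array"},"newtons":{"type":"number"}},"required":["plan"]}

```bash
mkdir -p pics
python3 - <<'E'
from plant import *
import cv2
s=read_state(); print({k:s[k] for k in ('t','tool_pos','orientation','force','opening','q')})
for n in ("scene","side"):
    p=read_camera(n); cv2.imwrite(f"pics/{n}0.png",cv2.cvtColor(p["pixels"],cv2.COLOR_RGB2BGR))
    print(n,p["K"],p["xyz"],p["attitude"])
    for l in ("wheel_centre","wheel","pawl","pawl_pin","spoke_knob","stand","car_deck","pawl_pivot","drink_can","water_bottle","spare_tyre","hex_driver","parts_tray","glue_bottle"):
        try: print(l,[(d["at"],d["p"]) for d in search_frame(p,l)[:2]])
        except Exception as e: print(l,e)
print(read_state()['t'])
E
```

```text
{'t': 0.0, 'tool_pos': array([ 0.2233987 , -0.55624346,  0.21759551]), 'orientation': array([-3.08271765e+00, -5.95818821e-01,  3.95863381e-04]), 'force': array([-0.1730656 , -0.14117302, -0.33116573]), 'opening': 0.0930964091955272, 'q': array([-1.27437575e+00,  1.31156248e-01,  1.48926996e+00, -5.87744267e-05,
        1.52300667e+00, -8.54225276e-02])}
scene [[427.93014899   0.         251.4822023 ]
 [  0.         427.93014899 187.46332512]
 [  0.           0.           1.        ]] [ 0.91748304 -0.3481221   0.59618186] [0.86807539 0.24318618 0.46701166]
wheel_centre [([0.5519, -0.0928, 0.0716], 0.66), ([0.4704, -0.0206, 0.1085], 0.32)]
wheel [([0.4738, -0.0201, 0.1071], 0.75), ([0.4019, 0.1456, 0.0227], 0.63)]
pawl [([0.5223, -0.02, 0.1254], 0.64)]
pawl_pin [([0.5213, -0.023, 0.1235], 0.87)]
spoke_knob [([0.4695, -0.019, 0.1108], 0.96)]
stand [([0.5528, -0.0957, 0.072], 0.72), ([0.5254, -0.0182, 0.1229], 0.22)]
car_deck [([0.5717, -0.2092, 0.1385], 0.67), ([0.5233, -0.0171, 0.1251], 0.61)]
pawl_pivot [([0.5528, -0.0962, 0.0724], 0.82), ([0.5217, -0.0192, 0.127], 0.23)]
drink_can [
[... 612 characters left out ...]
 -0.0132, 0.1298], 0.64)]
pawl_pin [([0.5325, -0.1477, 0.0792], 0.54), ([0.5175, -0.0116, 0.1285], 0.51)]
spoke_knob [([0.4668, 0.055, 0.1105], 0.67)]
stand [([0.5338, -0.1469, 0.0792], 0.89), ([0.547, 0.2131, 0.0873], 0.61)]
car_deck [([0.5628, -0.2089, 0.1109], 0.74), ([0.5485, 0.2145, 0.0893], 0.72)]
pawl_pivot [([0.526, -0.1492, 0.0819], 0.73), ([0.4301, 0.2481, 0.0223], 0.68)]
drink_can [([0.5495, 0.2126, 0.0895], 0.96)]
water_bottle [([0.6996, 0.1842, 0.0979], 0.79)]
spare_tyre [([0.3907, 0.1544, 0.026], 0.86)]
hex_driver [([0.4287, 0.2458, 0.0224], 0.97)]
parts_tray [([0.7664, -0.0167, 0.0144], 0.64)]
glue_bottle [([0.5595, -0.2092, 0.114], 0.62), ([0.5137, 0.1199, 0.0439], 0.42)]
1.5
```

View pics/scene0.png

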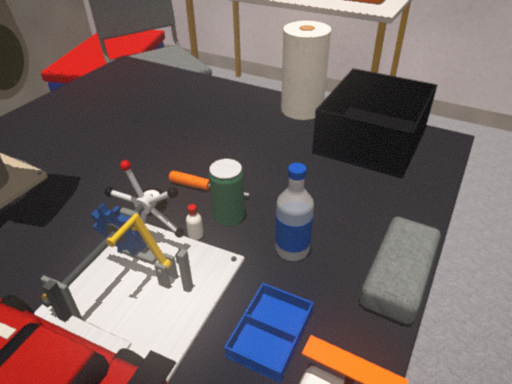

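View pics/side0.png

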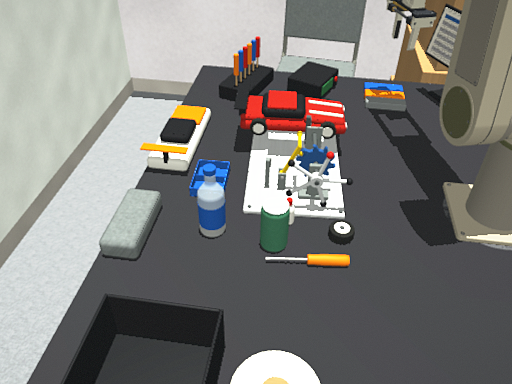

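Run:
```python
import cv2
a=cv2.imread("pics/scene0.png")[140:384,0:260]; cv2.imwrite("pics/scene0c.png",cv2.resize(a,None,fx=3,fy=2.4575,interpolation=cv2.INTER_CUBIC) if 0 else cv2.resize(a,None,fx=2.45,fy=2.45,interpolation=cv2.INTER_CUBIC))
a=cv2.imread("pics/side0.png")[85:225,225:385]; cv2.imwrite("pics/side0c.png",cv2.resize(a,None,fx=4,fy=4,interpolation=cv2.INTER_CUBIC))
```

```text
(no output)
```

View pics/scene0c.png

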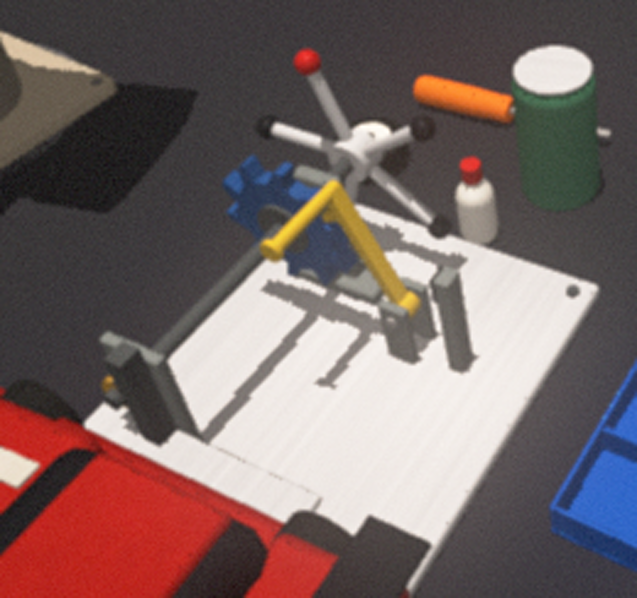

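View pics/side0c.png

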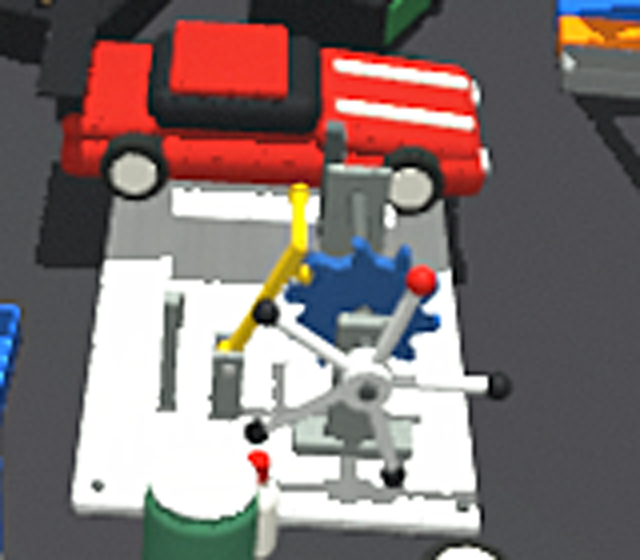

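```bash
cat > h.py <<'E'
import numpy as np
from scipy.spatial.transform import Rotation as R
from scipy.optimize import least_squares
CAM={'scene':(427.93,251.48,187.46,[0.91748304,-0.3481221,0.59618186],[0.86807539,0.24318618,0.46701166]),
'side':(457.064,255.157,190.833,[0.49293253,0.95475325,0.80027505],[0.07243165,-1.27119169,-2.71667958])}
def proj(c,P):
    f,cx,cy,o,a=CAM[c]; q=R.from_rotvec(a).inv().apply(np.asarray(P)-o)
    return np.stack([cx+f*q[...,0]/-q[...,2], cy-f*q[...,1]/-q[...,2]],-1)
def S2W(s,P):
    x,y,w=s[:3]; P=np.asarray(P,float)/1000
    c,n=np.cos(w),np.sin(w)
    return np.stack([x+c*P[...,0]-n*P[...,1], y+n*P[...,0]+c*P[...,1], P[...,2]],-1)
def ball(th): return [80*np.sin(th),75,100+80*np.cos(th)]
E
cat > fit.py <<'E'
from h import *
d=np.pi/180
O={'scene':[(-18,(307,62)),(-90,(267,127)),(54,(423,128)),(126,(440,226)),('tip',(272,246))],
'side':[(-18,(422,281)),(-90,(499,386)),(54,(265,313)),(126,(256,432)),(-162,(393,477)),('tip',(300,190))]}
def res(p,full=False):
    r=[]
    for c in O:
        for k,(u,v) in O[c]:
            uv=(np.array((u,v))+.5)/2.45-.5+[0,140] if c=='scene' else (np.array((u,v))+.5)/4-.5+[225,85]
            P=[45,-62,146] if k=='tip' else ball(k*d+p[3])
            r.append(proj(c,S2W(p,P))-uv)
    return np.array(r) if full else np.ravel(r)
s=least_squares(res,[.5,0,0,0],loss='soft_l1'); print(s.x,s.cost); print(res(s.x,1).round(1))
for n,P in dict(knob=ball(-18*d+s.x[3]),pin=[45,-36,146],piv=[85,0,54],rest=[131,-36,142]).items(): print(n,S2W(s.x,P))
E
python3 fit.py
```

```text
[ 0.46950512 -0.01639662  0.08698306  0.00352164] 4.304148894190104
[[ 0.1 -0.1]
 [ 0.2 -0. ]
 [ 0.1 -0.4]
 [-0.  -0.1]
 [-0.8  3.5]
 [-0.1  0.3]
 [-0.4  0.3]
 [ 0.4  0.4]
 [ 0.3  0.5]
 [ 0.2 -0.4]
 [-0.8  0.9]]
knob [0.43862879 0.05619549 0.17617111]
pin [ 0.51746243 -0.04835122  0.146     ]
piv [ 0.55418376 -0.00901238  0.054     ]
rest [ 0.60313729 -0.0408801   0.142     ]
```

```bash
cat > go.py <<'E'
from h import *
from plant import read_state
S=[0.4695,-0.0164,0.0870,0.0035]
def stand(p):
    c,n=np.cos(S[2]),np.sin(S[2]); d=np.array(p[:2])-S[:2]
    return np.array([c*d[0]+n*d[1],-n*d[0]+c*d[1],p[2]])*[1000]*3 if 0 else np.array([c*d[0]+n*d[1],-n*d[0]+c*d[1],p[2]])*1000
def tool(target=None):
    s=read_state(); Rt=R.from_rotvec(s['orientation']); print('t',s['t'],'stand mm',stand(s['tool_pos']).round(1),'F',np.round(s['force'],1),'open',s['opening'].round(4) if hasattr(s['opening'],'round') else s['opening'])
    Rs=R.from_euler('z',S[2]); print('tool axes in stand frame (cols)\n',(Rs.inv()*Rt).as_matrix().round(3))
    if target is not None:
        d=S2W(S,target)-s['tool_pos']; print('cm in tool',(Rt.inv().apply(d)*100).round(2))
E
python3 -c "
from go import *
tool([0,-36,260])"
```

```text
t 1.5 stand mm [-292.  -517.   218.6] F [ 0.5  0.1 -0.5] open 0.0930692256638609
tool axes in stand frame (cols)
 [[ 0.957  0.291 -0.   ]
 [ 0.291 -0.957 -0.   ]
 [-0.     0.    -1.   ]]
cm in tool [ 41.91 -37.54  -4.14]
```

Request:
drive_tool:
  plan:
    - {"claw": 1,"linear": [0,0,-4],"angular": [0,0,8.45]}
    - {"claw": 1,"linear": [0,0,0],"angular": [0,0,8.45]}
    - {"claw": 1,"linear": [3,-4.8,0],"angular": [0,0,0]}
    - {"claw": 1,"linear": [3,-4.8,0],"angular": [0,0,0]}
    - {"claw": 1,"linear": [3,-4.8,0],"angular": [0,0,0]}
    - {"claw": 1,"linear": [3,-4.8,0],"angular": [0,0,0]}
    - {"claw": 1,"linear": [3,-4.8,0],"angular": [0,0,0]}
    - {"claw": 1,"linear": [3,-4.8,0],"angular": [0,0,0]}
    - {"claw": 1,"linear": [3,-4.8,0],"angular": [0,0,0]}
    - {"claw": 1,"linear": [3,-4.8,0],"angular": [0,0,0]}
  newtons: 20

```text
t: 2.75
tool_pos: [0.43, -0.1518, 0.259]
orientation: [3.138, 0.136, 0.001]
force: [0.7, -0.5, 0.7]
opening: 0.001
```

```bash
python3 -c "
from go import *
tool([10,-38,200])"
```

```text
t 2.75 stand mm [ -51.1 -131.4  259. ] F [ 0.7 -0.5  0.7] open 0.0010097986715944653
tool axes in stand frame (cols)
 [[ 1.    -0.     0.001]
 [-0.    -1.    -0.001]
 [ 0.001  0.001 -1.   ]]
cm in tool [ 6.11 -9.35  5.9 ]
```

Aligned with the stand frame. On to the pin, checking the picture before lowering fully.

Request:
drive_tool:
  plan:
    - {"claw": 1,"linear": [3.05,-4.65,0],"angular": [0,0,0]}
    - {"claw": 1,"linear": [3.05,-4.65,0],"angular": [0,0,0]}
    - {"claw": 1,"linear": [0,0,5],"angular": [0,0,0]}
    - {"claw": 1,"linear": [0,0,3],"angular": [0,0,0]}
    - {"claw": 1,"linear": [0,0,0],"angular": [0,0,0]}

```text
t: 3.38
tool_pos: [0.4801, -0.0548, 0.176]
orientation: [-3.137, -0.137, 0.008]
force: [-0.5, -0.2, -0.2]
opening: 0.0002
```

```bash
cat > look.py <<'E'
import sys,cv2,numpy as np
from plant import *
n=sys.argv[1]
a=read_camera('scene')['pixels'][140:330,30:230]; b=read_camera('side')['pixels'][75:235,225:393]
a=cv2.resize(a,None,fx=2,fy=2,interpolation=cv2.INTER_CUBIC); b=cv2.resize(b,(399,380),interpolation=cv2.INTER_CUBIC)
cv2.imwrite(f'pics/{n}.png',cv2.cvtColor(np.hstack([a,b]),cv2.COLOR_RGB2BGR))
E
python3 look.py a1; python3 -c "
from go import *
tool([20,-38,130])"
```

```text
t 3.475 stand mm [  9.4 -40.3 179.7] F [-0.1 -0.1  1.2] open 0.00022605904752289493
tool axes in stand frame (cols)
 [[ 1.    -0.     0.001]
 [-0.    -1.    -0.   ]
 [ 0.001  0.    -1.   ]]
cm in tool [ 1.05 -0.23  4.97]
```

View pics/a1.png

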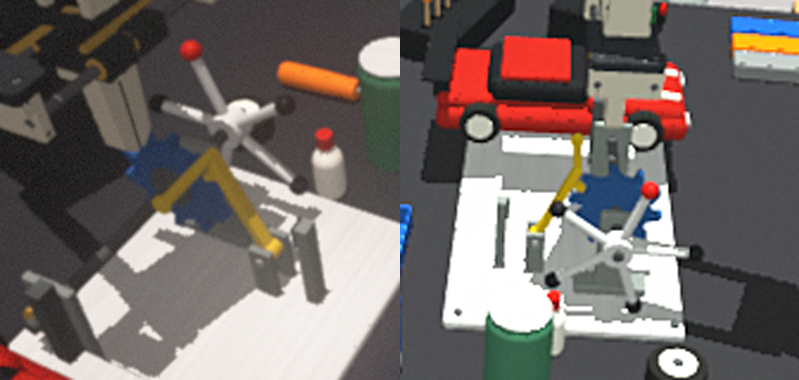

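The fingertips stand on the robot side of the pin (left panel, fingers at ~(115,110), pin from (160,203) to (212,152)), above the shaft. I'll lower and push.

Request:
drive_tool:
  plan:
    - {"claw": 1,"linear": [0,-0.1,2.5],"angular": [0,0,0]}
    - {"claw": 1,"linear": [0,0,2.4],"angular": [0,0,0]}
    - {"claw": 1,"linear": [1,0,0],"angular": [0,0,0]}
    - {"claw": 1,"linear": [1,0,0],"angular": [0,0,0]}
    - {"claw": 1,"linear": [0.7,0,0],"angular": [0,0,0]}
    - {"claw": 1,"linear": [0.7,0,0],"angular": [0,0,0]}
    - {"claw": 1,"linear": [0.6,0,0],"angular": [0,0,0]}
    - {"claw": 1,"linear": [0,0,0],"angular": [0,0,0]}

```text
t: 4.47
tool_pos: [0.5221, -0.0509, 0.1296]
orientation: [-3.139, -0.137, 0.0]
force: [-0.1, 0.1, -0.5]
opening: 0.0008
```

```bash
python3 look.py a2; python3 -c "
from go import *
tool([110,-38,130])"
```

```text
t 4.575 stand mm [ 49.  -39.  129.5] F [-0.   0.2 -0. ] open 0.0005393085215843889
tool axes in stand frame (cols)
 [[ 1. -0. -0.]
 [-0. -1.  0.]
 [-0. -0. -1.]]
cm in tool [ 6.1  -0.1  -0.05]
```

View pics/a2.png

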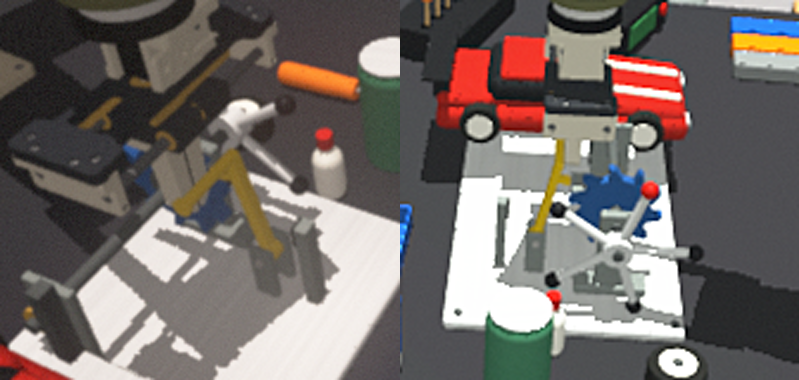

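The pawl is lifting (its top moved to (233,155) left, more upright on the right), with finger contact on the pin as expected. Continuing slowly.

Request:
drive_tool:
  plan:
    - {"claw": 1,"linear": [0.6,0,0],"angular": [0,0,0]}
    - {"claw": 1,"linear": [0.6,0,0],"angular": [0,0,0]}
    - {"claw": 1,"linear": [0.6,0,0],"angular": [0,0,0]}
    - {"claw": 1,"linear": [0.6,0,0],"angular": [0,0,0]}
    - {"claw": 1,"linear": [0.6,0,0],"angular": [0,0,0]}
    - {"claw": 1,"linear": [0.6,0,0],"angular": [0,0,0]}
    - {"claw": 1,"linear": [0.6,0,0],"angular": [0,0,0]}
    - {"claw": 1,"linear": [0.6,0,0],"angular": [0,0,0]}
    - {"claw": 1,"linear": [0.6,0,0],"angular": [0,0,0]}
    - {"claw": 1,"linear": [0.6,0,0],"angular": [0,0,0]}
    - {"claw": 1,"linear": [0,0,0],"angular": [0,0,0]}

```text
t: 5.95
tool_pos: [0.582, -0.0458, 0.1296]
orientation: [3.139, 0.137, 0.0]
force: [-0.0, 0.8, -0.0]
opening: 0.0003
```

Request:
drive_tool:
  plan:
    - {"claw": 1,"linear": [0,0,0],"angular": [0,0,0]}
    - {"claw": 1,"linear": [-1.5,0,0],"angular": [0,0,0]}
    - {"claw": 1,"linear": [-2,0,0],"angular": [0,0,0]}
    - {"claw": 1,"linear": [-2,0,0],"angular": [0,0,0]}
    - {"claw": 1,"linear": [0,0,-5],"angular": [0,0,0]}
    - {"claw": 1,"linear": [0,0,-5],"angular": [0,0,0]}
    - {"claw": 1,"linear": [-5,0,0],"angular": [0,0,0]}
    - {"claw": 1,"linear": [-5,0,0],"angular": [0,0,0]}
    - {"claw": 1,"linear": [0,0,0],"angular": [0,0,0]}

```text
t: 7.08
tool_pos: [0.4247, -0.0593, 0.2294]
orientation: [3.138, 0.135, 0.0]
force: [0.7, -0.4, -0.6]
opening: 0.0003
```

```bash
python3 look.py a3; python3 -c "
from go import *
tool([-60,75,230])"
```

```text
t 7.175 stand mm [-45.8 -39.1 230.1] F [ 0.8 -1.4 -0.3] open 0.0006661445191602146
tool axes in stand frame (cols)
 [[ 1.    -0.001  0.002]
 [-0.001 -1.    -0.   ]
 [ 0.002  0.    -1.   ]]
cm in tool [ -1.43 -11.41   0.  ]
```

View pics/a3.png

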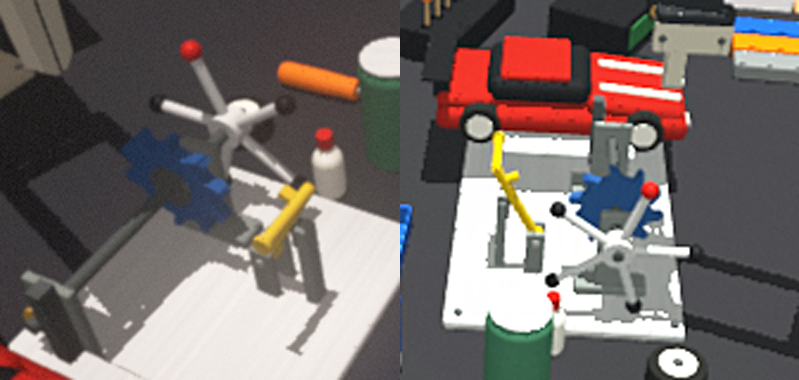

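The pawl lies back on its rest (left panel, pin (270,243)–(305,190)); the wheel has not moved. Now the knob.

Request:
drive_tool:
  plan:
    - {"claw": 1,"linear": [-1.5,-4,0],"angular": [0,0,0]}
    - {"claw": 1,"linear": [0,-4,0],"angular": [0,0,0]}
    - {"claw": 1,"linear": [0,-4,0],"angular": [0,0,0]}
    - {"claw": 1,"linear": [0,0,3],"angular": [0,0,0]}
    - {"claw": 1,"linear": [0,0,3.2],"angular": [0,0,0]}
    - {"claw": 1,"linear": [0,0,0],"angular": [0,0,0]}

```text
t: 7.92
tool_pos: [0.4006, 0.0593, 0.1654]
orientation: [-3.138, -0.137, 0.008]
force: [0.3, 0.2, -0.1]
opening: 0.0004
```

```bash
python3 look.py a4; python3 -c "
from go import *
tool([8.5,80,168])"
```

```text
t 8.025 stand mm [-60.2  81.  168.4] F [0.6 0.1 0.1] open 0.00044239223328023525
tool axes in stand frame (cols)
 [[ 1. -0. -0.]
 [-0. -1.  0.]
 [-0. -0. -1.]]
cm in tool [6.87 0.1  0.04]
```

View pics/a4.png

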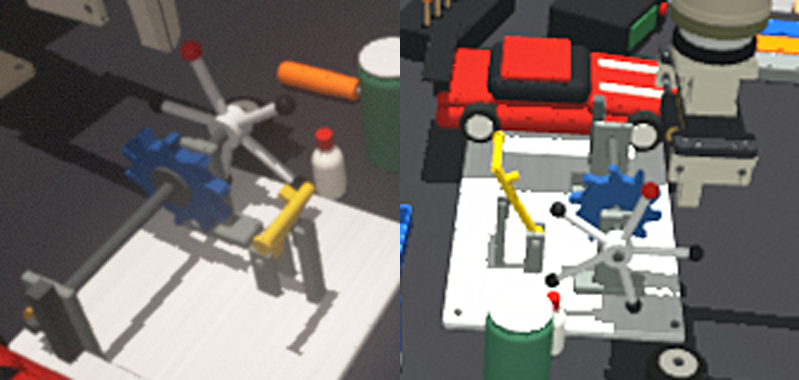

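The fingers are just robot-side of the red knob (left (155,30) vs knob (191,50)). I'll push most of the way and then measure.

Request:
drive_tool:
  plan:
    - {"claw": 1,"linear": [0.6,0,0],"angular": [0,0,0]}
    - {"claw": 1,"linear": [0.6,0,0],"angular": [0,0,0]}
    - {"claw": 1,"linear": [0.5,0,0],"angular": [0,0,0]}
    - {"claw": 1,"linear": [0.5,0,0],"angular": [0,0,0]}
    - {"claw": 1,"linear": [0.5,0,0],"angular": [0,0,0]}
    - {"claw": 1,"linear": [0.5,0,0],"angular": [0,0,0]}
    - {"claw": 1,"linear": [0.5,0,0],"angular": [0,0,0]}
    - {"claw": 1,"linear": [0.5,0,0],"angular": [0,0,0]}
    - {"claw": 1,"linear": [0.5,0,0],"angular": [0,0,0]}
    - {"claw": 1,"linear": [0.5,0,0],"angular": [0,0,0]}
    - {"claw": 1,"linear": [0.5,0,0],"angular": [0,0,0]}
    - {"claw": 1,"linear": [0.4,0,0],"angular": [0,0,0]}

```text
t: 9.52
tool_pos: [0.4627, 0.0642, 0.1673]
orientation: [3.139, 0.136, -0.001]
force: [-2.1, -1.2, -1.7]
opening: 0.0007
```

Request:
drive_tool:
  plan:
    - {"claw": 1,"linear": [0.3,0,0],"angular": [0,0,0]}
    - {"claw": 1,"linear": [0.2,0,0],"angular": [0,0,0]}
    - {"claw": 1,"linear": [0,0,0],"angular": [0,0,0]}
    - {"claw": 1,"linear": [0,0,0],"angular": [0,0,0]}

```text
t: 10.02
tool_pos: [0.4676, 0.0648, 0.1677]
orientation: [-3.139, -0.136, -0.0]
force: [-1.9, -0.1, -0.9]
opening: 0.0008
```

```bash
python3 look.py a5; python3 -c "
from go import *
tool([8.5,80,168])"
```

```text
t 10.125 stand mm [  5.1  81.  167.7] F [-2.4 -1.  -0.8] open 0.000453401901349094
tool axes in stand frame (cols)
 [[ 1. -0.  0.]
 [-0. -1.  0.]
 [ 0. -0. -1.]]
cm in tool [ 0.34  0.1  -0.03]
```

View pics/a5.png

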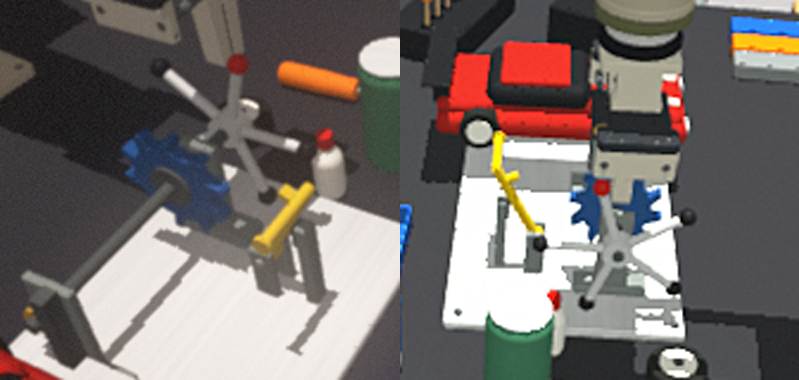

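```bash
python3 -c "
from go import *
for a in np.arange(.4,.8,.05):
    P=S2W(S,ball(a-.3142)); s=proj('scene',P); d=proj('side',P)
    print(round(a,2),((s-[30,140])*2).round(1),((d-[225,75])*399/168+[400,0]).round(1))"
```

```text
0.4 [220.  55.] [618.1 185.9]
0.45 [224.1  56.6] [614.1 186. ]
0.5 [228.2  58.3] [610.  186.4]
0.55 [232.3  60.2] [606.  186.9]
0.6 [236.4  62.3] [602.  187.5]
0.65 [240.5  64.5] [598.  188.4]
0.7 [244.6  67. ] [594.2 189.3]
0.75 [248.6  69.6] [590.3 190.5]
```

Wheel reads about 0.61 rad (knob at (237,64) left, (601,188) right), i.e. one notch. I'll retract and go round to the far side of the pin.

Request:
drive_tool:
  plan:
    - {"claw": 1,"linear": [-1.5,0,0],"angular": [0,0,0]}
    - {"claw": 1,"linear": [-1,0,-1],"angular": [0,0,0]}
    - {"claw": 1,"linear": [0,0,-5],"angular": [0,0,0]}
    - {"claw": 1,"linear": [0,4,0],"angular": [0,0,0]}
    - {"claw": 1,"linear": [0,4,0],"angular": [0,0,0]}
    - {"claw": 1,"linear": [0,4,0],"angular": [0,0,0]}
    - {"claw": 1,"linear": [5,0,0],"angular": [0,0,0]}
    - {"claw": 1,"linear": [5,0,0],"angular": [0,0,0]}
    - {"claw": 1,"linear": [5,0,0],"angular": [0,0,0]}
    - {"claw": 1,"linear": [4.3,0,0],"angular": [0,0,0]}
    - {"claw": 1,"linear": [0,0,0],"angular": [0,0,0]}

```text
t: 11.5
tool_pos: [0.6471, -0.0399, 0.2265]
orientation: [-3.138, -0.137, 0.002]
force: [-0.7, 0.6, -0.3]
opening: 0.0003
```

```bash
python3 look.py a6; python3 -c "
from go import *
tool([172,-38,130])"
```

```text
t 11.6 stand mm [173.3 -39.  228. ] F [-0.1  0.3  0.7] open 0.0005227547977145509
tool axes in stand frame (cols)
 [[ 1.  0.  0.]
 [ 0. -1. -0.]
 [ 0.  0. -1.]]
cm in tool [-0.13 -0.11  9.8 ]
```

View pics/a6.png

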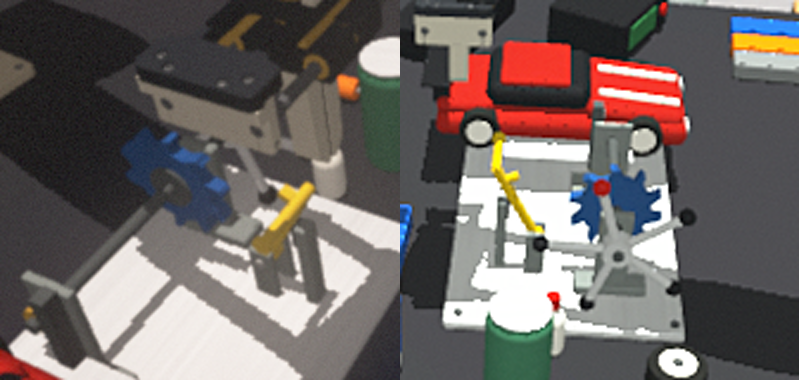

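Request:
drive_tool:
  plan:
    - {"claw": 1,"linear": [0,0,5],"angular": [0,0,0]}
    - {"claw": 1,"linear": [0,-0.1,4.8],"angular": [0,0,0]}
    - {"claw": 1,"linear": [0,0,0],"angular": [0,0,0]}
    - {"claw": 1,"linear": [-1,0,0],"angular": [0,0,0]}
    - {"claw": 1,"linear": [-1,0,0],"angular": [0,0,0]}
    - {"claw": 1,"linear": [-0.7,0,0],"angular": [0,0,0]}
    - {"claw": 1,"linear": [-0.7,0,0],"angular": [0,0,0]}
    - {"claw": 1,"linear": [-0.7,0,0],"angular": [0,0,0]}
    - {"claw": 1,"linear": [-0.7,0,0],"angular": [0,0,0]}
    - {"claw": 1,"linear": [-0.7,0,0],"angular": [0,0,0]}
    - {"claw": 1,"linear": [0,0,0],"angular": [0,0,0]}

```text
t: 12.98
tool_pos: [0.5899, -0.0441, 0.1295]
orientation: [-3.139, -0.136, 0.001]
force: [-0.3, -0.8, -0.0]
opening: 0.0005
```

```bash
python3 look.py a7; python3 -c "
from go import *
tool([65,-38,130])"
```

```text
t 13.075 stand mm [118.1 -38.1 129.6] F [ 0.7  0.2 -0.7] open 0.00024334150648925361
tool axes in stand frame (cols)
 [[ 1. -0.  0.]
 [-0. -1.  0.]
 [ 0. -0. -1.]]
cm in tool [-5.31 -0.01 -0.04]
```

View pics/a7.png

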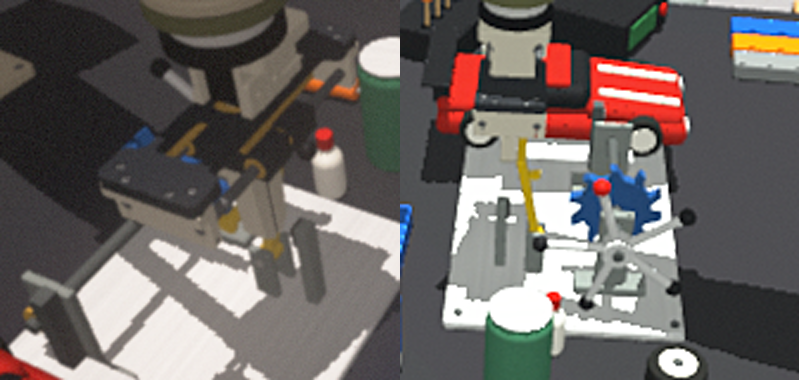

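The pawl follows toward upright (right panel (522,145)–(535,230)); the knob is still at (601,188). Continuing.

Request:
drive_tool:
  plan:
    - {"claw": 1,"linear": [-0.6,0,0],"angular": [0,0,0]}
    - {"claw": 1,"linear": [-0.6,0,0],"angular": [0,0,0]}
    - {"claw": 1,"linear": [-0.6,0,0],"angular": [0,0,0]}
    - {"claw": 1,"linear": [-0.6,0,0],"angular": [0,0,0]}
    - {"claw": 1,"linear": [-0.6,0,0],"angular": [0,0,0]}
    - {"claw": 1,"linear": [-0.6,0,0],"angular": [0,0,0]}
    - {"claw": 1,"linear": [-0.6,0,0],"angular": [0,0,0]}
    - {"claw": 1,"linear": [-0.6,0,0],"angular": [0,0,0]}
    - {"claw": 1,"linear": [0,0,0],"angular": [0,0,0]}
    - {"claw": 1,"linear": [0,0,0],"angular": [0,0,0]}

```text
t: 14.32
tool_pos: [0.5428, -0.0482, 0.1297]
orientation: [3.139, 0.136, 0.0]
force: [0.3, -0.4, 0.3]
opening: 0.0007
```

Request:
drive_tool:
  plan:
    - {"claw": 1,"linear": [2,0,0],"angular": [0,0,0]}
    - {"claw": 1,"linear": [4,0,0],"angular": [0,0,0]}
    - {"claw": 1,"linear": [4,0,0],"angular": [0,0,0]}
    - {"claw": 1,"linear": [0,0,-5],"angular": [0,0,0]}
    - {"claw": 1,"linear": [0,0,-5],"angular": [0,0,0]}
    - {"claw": 1,"linear": [3,5,-2],"angular": [0,0,0]}
    - {"claw": 1,"linear": [0,5,0],"angular": [0,0,0]}
    - {"claw": 1,"linear": [0,0,0],"angular": [0,0,0]}

```text
t: 15.32
tool_pos: [0.681, -0.1404, 0.2491]
orientation: [3.138, 0.13, -0.001]
force: [-1.3, 0.5, -0.0]
opening: 0.0005
```

```bash
python3 look.py a8; python3 -c "
from go import *
tool()"
```

```text
t 15.425 stand mm [ 200.  -138.2  248.9] F [-0.3  1.  -0.4] open 0.00036707503232136403
tool axes in stand frame (cols)
 [[ 1.    -0.001 -0.001]
 [-0.001 -1.     0.001]
 [-0.001 -0.001 -1.   ]]
```

View pics/a8.png

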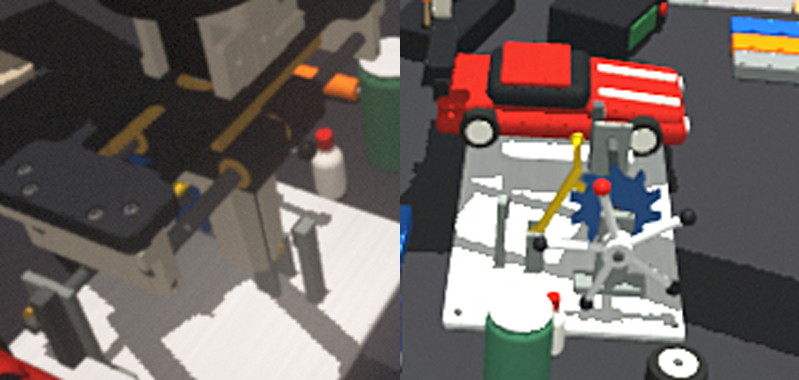

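Request:
drive_tool:
  plan:
    - {"claw": 1,"linear": [-5,0,0],"angular": [0,0,0]}
    - {"claw": 1,"linear": [-5,0,0],"angular": [0,0,0]}
    - {"claw": 1,"linear": [-5,0,0],"angular": [0,0,0]}
    - {"claw": 1,"linear": [-5,0,0],"angular": [0,0,0]}
    - {"claw": 1,"linear": [-5,0,0],"angular": [0,0,0]}
    - {"claw": 1,"linear": [-5,0,0],"angular": [0,0,0]}
    - {"claw": 1,"linear": [0,0,0],"angular": [0,0,0]}
    - {"claw": 1,"linear": [0,0,0],"angular": [0,0,0]}

```text
t: 16.42
tool_pos: [0.3826, -0.1619, 0.25]
orientation: [3.138, 0.138, 0.002]
force: [0.0, -0.1, -0.3]
opening: 0.0002
```

```bash
python3 look.py a9; python3 -c "
from go import *
tool()
for th in (0,.05,.1,.15):
    a=np.arctan2(-40,92)+th; P=S2W(S,[85+100*np.sin(a),-58,54+100*np.cos(a)])
    print(th,((proj('scene',P)-[30,140])*2).round(1),((proj('side',P)-[225,75])*399/168+[400,0]).round(1))"
```

```text
t 16.525 stand mm [ -98.9 -137.6  249.7] F [ 0.1 -0.5 -0.7] open 0.0005193824717083003
tool axes in stand frame (cols)
 [[ 1.     0.001  0.   ]
 [ 0.001 -1.     0.   ]
 [ 0.    -0.    -1.   ]]
0 [163.6 203.9] [575.3 140.1]
0.05 [168.2 204. ] [571.2 138.4]
0.1 [173.  204.2] [567. 137.]
0.15 [177.9 204.8] [562.8 135.7]
```

View pics/a9.png

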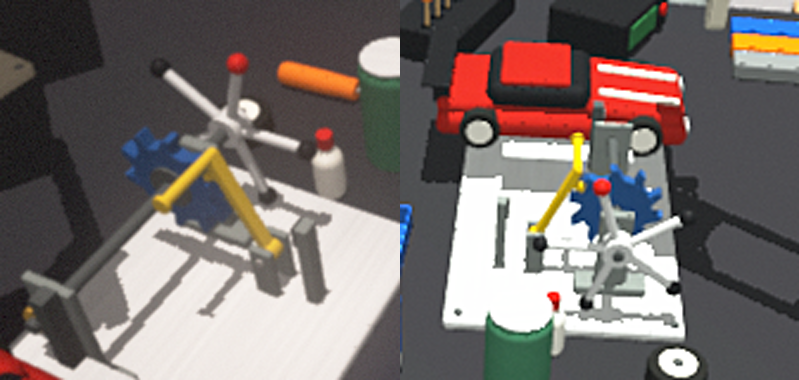

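The pin button is back at (161,203) left and (577,140) right, as at the start, so the pawl is at 0. The knob reads about 0.61, and the gripper is clear.

```bash
python3 -c "
from plant import *
print(close_job())"
```

```text
the job is handed in; nothing more can be done
None
```

The wheel is one notch back and the pawl is fully down in it, locking it. I handed the job in at about 16.5 s of the 51 s allowed; `close_job` gives no verdict.

I pushed the pawl pin over until the pawl stayed on its rest. Then I pushed the red knob away from the robot and tipped the pawl forward again from the far side.

**Last checks, from the pictures:**
- **Wheel:** about 0.61 rad against the target of 0.628, and it had not moved since the push.
- **Pawl:** the pin button was within about 1 pixel of its starting place in both views. It sits 2–3 pixels from the predicted spot for pawl 0, on the side away from lifted.
- **Robot:** about 90 mm above the car's top and touching nothing. The force readings at the end of each move never passed about 3 N.
- **Things around the stand:** the can, tyre, screwdriver and glue bottle looked unmoved. The water bottle and parts tray were outside the last pictures, and I never went near them.

One measurement disagreed. When I fitted the stand's position, the pin button was off by 3.5 pixels in one view. I had probably assumed its centre too far out along the pin, and it did not affect the pushes.

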